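Change over the charged and flat battery packs

ROBOT

A 6-joint arm with a two-finger parallel gripper is mounted at the origin on a cart in front of the work surface, level with it; the furniture and walls round the work are solid. World frame = base frame: x ahead of the robot, y to its left, z up, the work surface at z = 0. Lengths are in m, angles in rad, forces in N, time in s.
With the tool pointing down it reaches from about 0.4 to 0.825 m from the base axis. Payload 7 kg.
Tool frame: the origin (TCP) lies at the very end of the fingers, on their centre line; the grasp point (between the pads) lies 19 mm behind it; z points along the fingers, y is the line along which they close (so a half turn about z gives the same grasp; the last joint's range is limited). The gripper opens to 88 mm and grips with 3 to 60 N. Pads are 19 mm wide; open, the fingers measure 130 mm over their backs; the gripper's body (78 mm by 193 mm) begins 47 mm behind the grasp point.
Start: joints at [-0.999, 0.359, 0.012, 0, -1.224, -0.288], TCP at [0.189, -0.648, 0.227] pointing down, gripper open.
Joint ranges: [-3.07, 3.07], [-1.43, 2.12], [-1.02, 1.25], [-3.03, 1.67], [-3.05, -0], [-3.03, 3.03]. Speed limits (rad/s): [2.39, 2.39, 3.01, 3.14, 3.14, 3.14].

INTERFACE

Orientations are given as [roll, pitch, yaw] about the fixed x, y, z axes, in that order (R = Rz(yaw) Ry(pitch) Rx(roll)).
In Python, from station import arm gives the robot as it stands. The module is installed in compiled form; this text tells all that it offers.
- The arm moves only by the shell command python3 -m crank 'ROWS' [FORCE]. ROWS is JSON, a list of rows, each an object of numbers: "dx", "dy", "dz": the shift along the world's x, y, z in m; "twist": the turn about the world's z in degrees; "grip": the opening, from -1 (shut) to 1 (fully open). A call has exactly 5 rows; each row is the pose to reach, as a shift and turn from the pose commanded when the call began; what a row does not reach only later rows make up. A row lasts 1/12 s, in which the tool goes at most 41.7 mm and 7.16 degrees, less where a joint would pass 70% of its speed; a pose out of reach is approached as far as the arm can. A call with a gripper value outside its range is refused whole. The fingers move at their own pace and stop on an object; FORCE is the grip in N (left out, the last holds). Time passes only in rows, so rows that repeat a pose let the fingers close, or fill a call up. It gives the time, the measured TCP pose, the force, the opening and the grip force at its end, in the units of the state.
- arm.get_state(): the state, without advancing time (a new reading comes with each control period).
- arm.grab_frame(name): name is "scene" or "side" or "wrist"; returns the picture (384x512x3 uint8, red, green, blue); there is no depth.
- arm.get_calibration(name): a dict with "fx", "fy", "cx", "cy" (pixels), "cam_to_world" (4x4, takes a point from camera to world coordinates); the wrist camera has in their place "tool_from_camera" (4x4, takes a point from camera to tool coordinates, whose origin is the TCP and whose axes are the flange's). Camera axes: x right, y down, z forward; pixel columns grow to the right and rows downward; lengths in m; the calibration is good to about 2 mm. The wrist camera is an equidistant fisheye: a pixel r from the principal point sees the ray r / f radians off the axis. A picture is of the moment at which its call begins: read the wrist's pose just before it. get_calibration takes no time and is no camera call.
- arm.job_done(): hands the job in; it is judged then, once.
The state is a dict: "t": time; "q": joint angles; "qd": joint speeds; "joint_efforts": joint torques, N m; "eef_pos": TCP position; "ee_rot": TCP orientation; "force": force on the tool from outside, world axes, zero at the start; "moment": the same for the moment, N m; "width": finger opening in m; "gripper_force": force on a finger pad.
Only numpy, scipy, OpenCV 4.12 (cv2) and the standard library are available. Lean on these libraries where they do the work, as an engineer would, in place of code of your own. Each camera call takes 0.05 s, during which the arm holds its last target. There are 200 camera calls.

TASK

The two packs in the charger are full and the ones in the work light and the tyre inflator are flat. Change them over: the full blue compact pack goes into the work light, the full orange large pack into the inflator, and the two flat packs into the charger, one in each bay (either bay will do), all upright and right down on the bottom of their bays. Every bay is taken, so park a pack on the rubber mat while you do it, and don't knock the mug.

Things in the scene. Friction and masses are not known exactly. Their poses are not given: they have to be found in the camera images.
- blue_full_mid (a point): compact drop-in battery pack, black with a blue top and a blue band round its upper part, all four lamps of the charge gauge on its top are lit green (charged); upright block 58 (its x) x 44 (its y) x 80 mm tall, its lowest 8 mm 5 mm slimmer all round. Starts in one of the charger's two bays. This point is its centre, 40 mm above its underside; z up when upright. Best gripped across the 44 mm, 10 to 35 mm below its top. Mass 0.3 kg or so
- orange_full_mid (a point): large drop-in battery pack, black with an orange top and a orange band round its upper part, all four lamps of the charge gauge on its top are lit green (charged); upright block 58 (its x) x 44 (its y) x 105 mm tall, its lowest 8 mm 5 mm slimmer all round. Starts in the charger's other bay. This point is its centre, 52.5 mm above its underside; z up when upright. Best gripped across the 44 mm, 10 to 35 mm below its top. Mass 0.5 kg or so
- blue_flat_mid (a point): compact drop-in battery pack, black with a blue top and a blue band round its upper part, one red lamp lit on the charge gauge on its top, the other three dark (flat); upright block 58 (its x) x 44 (its y) x 80 mm tall, its lowest 8 mm 5 mm slimmer all round. Starts in the work light. This point is its centre, 40 mm above its underside; z up when upright. Best gripped across the 44 mm, 10 to 35 mm below its top. Mass 0.3 kg or so
- orange_flat_mid (a point): large drop-in battery pack, black with an orange top and a orange band round its upper part, one red lamp lit on the charge gauge on its top, the other three dark (flat); upright block 58 (its x) x 44 (its y) x 105 mm tall, its lowest 8 mm 5 mm slimmer all round. Starts in the tyre inflator. This point is its centre, 52.5 mm above its underside; z up when upright. Best gripped across the 44 mm, 10 to 35 mm below its top. Mass 0.5 kg or so
- bay_a (a point): one bay of the twin charger (grey top 112 x 236 mm on a black base, two bays side by side, cord at its back; fixed): centre of the bay's floor, 14 mm above the bench; bay 69 (its x) x 55 (its y) mm inside and 30 mm deep; its lip is 44 mm above the bench and the mouth a steep funnel (7 mm wider on every side, 14 mm high) that leads a pack in; packs go in either way round along its x. z up. The other bay lies 118 mm away towards its -y
- bay_b (a point): the charger's other bay: centre of the bay's floor, 14 mm above the bench; bay 69 (its x) x 55 (its y) mm inside and 30 mm deep; its lip is 44 mm above the bench and the mouth a steep funnel (7 mm wider on every side, 14 mm high) that leads a pack in; packs go in either way round along its x. z up
- light_bay (a point): bay of the blue LED work light (fixed): centre of the bay's floor, 14 mm above the bench; bay 69 (its x) x 55 (its y) mm inside and 30 mm deep; its lip is 44 mm above the bench and the mouth a steep funnel (7 mm wider on every side, 14 mm high) that leads a pack in; packs go in either way round along its x. z up. The lamp head stands on its -x side, 40 to 110 mm from the bay's centre, up to 75 mm above the bench
- inflator_bay (a point): bay of the orange tyre inflator (fixed): centre of the bay's floor, 14 mm above the bench; bay 69 (its x) x 55 (its y) mm inside and 30 mm deep; its lip is 44 mm above the bench and the mouth a steep funnel (7 mm wider on every side, 14 mm high) that leads a pack in; packs go in either way round along its x. z up. Motor, pump and dial gauge stand on its -x side, 45 to 105 mm from the bay's centre, up to 85 mm above the bench
- mat_top (a point): centre of the top of a black ribbed rubber mat, 130 (its x) x 150 (its y) x 4 mm, fixed flat on the bench and empty at the start: room to set a pack down for a while
- mug_mid (a point): white mug of coffee, 82 mm across and 85 mm tall, loose beside the work; this point is on its axis half-way up
Things that resemble listed ones, but are neither listed nor needed, are in the scene too. What is shaped like the part that bears orange_flat_mid but purple is not meant.

How it is judged:
At the end, for the whole second after the job is handed in: Full blue pack in the work light, full orange pack in the inflator, each flat pack in a charger bay of its own: centre within 12 mm of the bay's centre, underside within 6 mm of its floor, tilted less than 0.12 rad, at rest (horizontal distance between blue_full_mid and light_bay below 0.012 m and z of blue_full_mid in the frame of light_bay between 0.034 and 0.046 m and angle between each of blue_full_mid, orange_full_mid's own z axis and vertical below 0.12 rad and horizontal distance between orange_full_mid and inflator_bay below 0.012 m and z of orange_full_mid in the frame of inflator_bay between 0.0465 and 0.0585 m and ((horizontal distance between blue_flat_mid and bay_a below 0.012 m and z of blue_flat_mid in the frame of bay_a between 0.034 and 0.046 m and angle between each of blue_flat_mid, orange_flat_mid's own z axis and vertical below 0.12 rad and horizontal distance between orange_flat_mid and bay_b below 0.012 m and z of orange_flat_mid in the frame of bay_b between 0.0465 and 0.0585 m) or (horizontal distance between blue_flat_mid and bay_b below 0.012 m and z of blue_flat_mid in the frame of bay_b between 0.034 and 0.046 m and angle between each of blue_flat_mid, orange_flat_mid's own z axis and vertical below 0.12 rad and horizontal distance between orange_flat_mid and bay_a below 0.012 m and z of orange_flat_mid in the frame of bay_a between 0.0465 and 0.0585 m)) and linear speed of each of blue_full, orange_full, blue_flat, orange_flat below 0.02 m/s); the robot touches nothing.
It fails at once if the mug is moved more than 25 mm or tipped (distance of mug_mid from where it was at the start of the episode above 0.025 m or angle between mug_mid's own z axis and vertical above 0.3 rad).
It also fails if it takes over 141 s, if anything falls off the work surface, if the arm or the gripper's body presses on something with over 40 N, if the wrist force passes 120 N, or if a joint passes its speed limit or range.

## Working session

There is one attempt and no reset: what is moved stays moved. The work goes in short steps, Python scripts to look and compute and a shell command to move; the robot and the scene stay as the last step left them, time stands still between calls to the robot, and variables do not carry over. Pictures are saved under pics/ and viewed, at most 14 in all, crops included, and the job is handed in when it is done.

```bash
mkdir -p pics; cat > h.py <<'E'
import numpy as np, cv2
from station import arm
from scipy.spatial.transform import Rotation as R
def save(n,img): cv2.imwrite(f'pics/{n}.png',cv2.cvtColor(img,cv2.COLOR_RGB2BGR))
def ray(name,u,v,st=None):
    c=arm.get_calibration(name)
    x=(u-c['cx'])/c['fx'];y=(v-c['cy'])/c['fy']
    if name=='wrist':
        th=np.hypot(x,y); s=np.sin(th)/max(th,1e-9); d=np.array([x*s,y*s,np.cos(th)])
        T=np.eye(4);T[:3,:3]=R.from_euler('xyz',st['ee_rot']).as_matrix();T[:3,3]=st['eef_pos']
        M=T@np.array(c['tool_from_camera'])
    else:
        d=np.array([x,y,1]);M=np.array(c['cam_to_world'])
    return M[:3,3],M[:3,:3]@d
def onz(name,u,v,z,st=None):
    o,d=ray(name,u,v,st); return (o+d*(z-o[2])/d[2]).round(4)
E
python3 - <<'E'
from h import *
print(arm.get_state())
ims=[arm.grab_frame(n) for n in('scene','side','wrist')]
for n,i in zip(('scene','side','wrist'),ims):
    np.save(f'pics/{n}0.npy',i); save(n+'0',cv2.resize(i,(800,600)))
    print(n,{k:np.round(v,3).tolist() for k,v in arm.get_calibration(n).items()})
E
```

```text
{'t': 0.0, 'q': array([-9.98909001e-01,  3.59402250e-01,  1.10719457e-02, -3.67657213e-04,
       -1.22409395e+00, -2.88135489e-01]), 'qd': array([ 3.96288530e-04,  8.40899621e-04,  5.70796392e-04, -7.39268453e-05,
        1.01973243e-05, -1.72130283e-04]), 'joint_efforts': array([-1.33384838e-04, -5.82720816e+01,  2.93060714e+01,  6.99717432e+00,
        6.96364456e-03, -1.15057460e-04]), 'eef_pos': array([ 0.18884142, -0.6475415 ,  0.22561529]), 'ee_rot': array([ 3.13993362e+00, -1.31273836e-04, -2.85796592e+00]), 'force': array([ 0.08766918, -0.70002578,  0.23639137]), 'moment': array([-0.01261609,  0.01733284,  0.02650651]), 'gripper_force': 0.0, 'width': 0.08778789823912421}
scene {'fx': 400.746, 'fy': 400.746, 'cx': 260.538, 'cy': 194.754, 'cam_to_world': [[0.452, -0.539, 0.711, -0.184], [-0.892, -0.276, 0.357, -0.521], [0.004, -0.795, -0.606, 0.663], [0.0, 0.0, 0.0, 1.0]]}
side {'fx': 456.98, 'fy': 456.98, 'cx': 257.077, 'cy': 192.458, 'cam_to_world': [[-0.983, -0.143, 0.115, 0.36], [-0.183, 0.814, -0.551, 0.499], [-0.015, -0.563, -0.826, 1.075], [0.0, 0.0, 0.0, 1.0]]}
wrist {'fx': 297.319, 'fy': 297.319, 'cx': 259.183, 'cy': 190.932, 'tool_from_camera': [[-0.001, -0.964, -0.267, 0.072], [1.0, -0.001, -0.001, -0.0], [0.001, -0.267, 0.964, -0.158], [0.0, 0.0, 0.0, 1.0]]}
```

View pics/scene0.png

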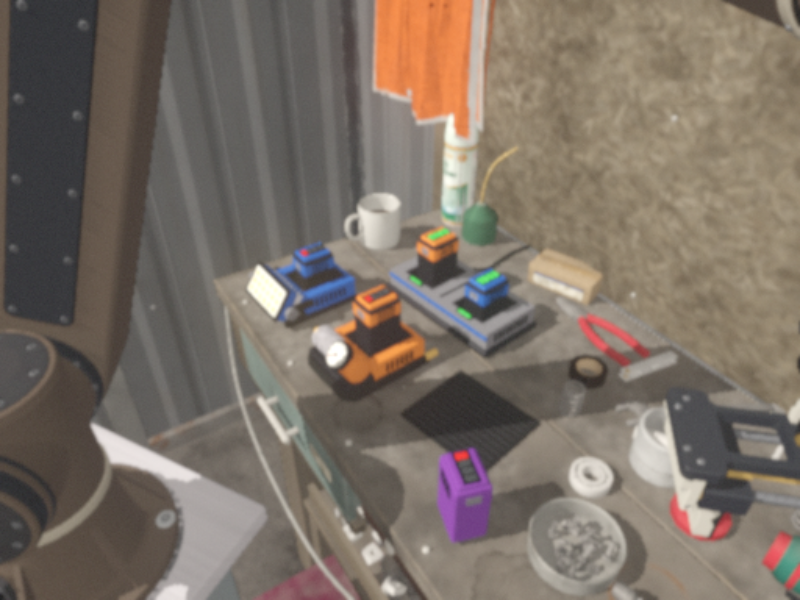

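View pics/side0.png

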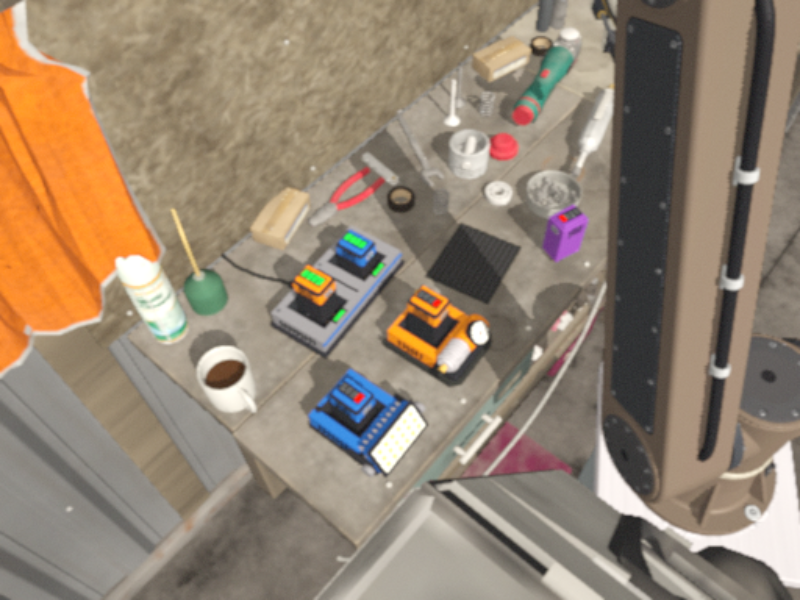

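The scene and side views show the charger (orange and blue full packs), the light (flat blue), the inflator (flat orange), the mat, and the mug behind the light. The purple block is a decoy. I'll zoom the side view for the corners of the pack tops.

```bash
python3 - <<'E'
from h import *
i=np.load('pics/side0.npy')[130:310,160:350]
save('sidecrop',cv2.resize(i,None,fx=4,fy=3.333*1.0,interpolation=cv2.INTER_CUBIC) if 0 else cv2.resize(i,(633,600),interpolation=cv2.INTER_CUBIC))
E
```

```text
(no output)
```

View pics/sidecrop.png

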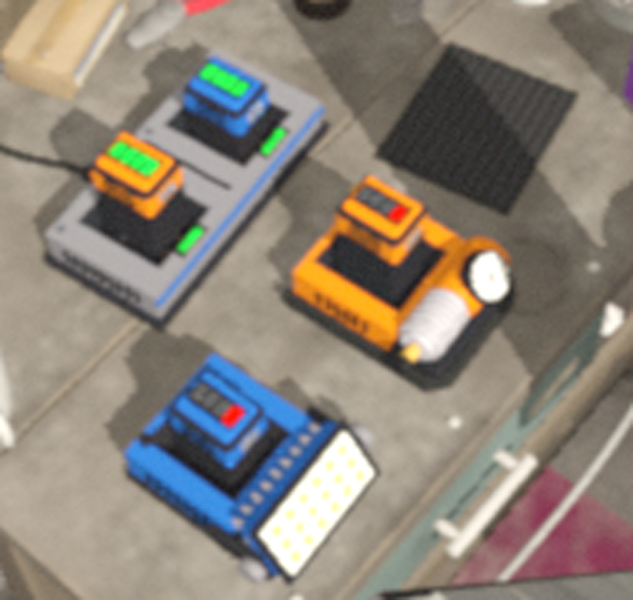

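```bash
python3 - <<'E'
from h import *
def f(p,z): return onz('side',160+(p[0]+.5)/3.3333-.5,130+(p[1]+.5)/3.3333-.5,z)
T={'of':([(124,132),(184,170),(153,198),(90,172)],.119),'bf':([(213,57),(269,92),(240,117),(183,95)],.094),
'ofl':([(370,176),(428,213),(396,240),(338,210)],.119),'bfl':([(205,362),(268,405),(234,440),(170,405)],.094),
'mat':([(450,43),(577,95),(506,213),(377,152)],.004),'chg':([(215,50),(327,112),(160,312),(46,235)],.044)}
for k,(P,z) in T.items():
    Q=np.array([f(p,z) for p in P]);e1=Q[1]-Q[0]+Q[2]-Q[3];e2=Q[1]-Q[2]+Q[0]-Q[3]
    print(k,Q.mean(0).round(3),'long',(np.linalg.norm(e1)/2).round(3),np.degrees(np.arctan2(e1[1],e1[0])).round(1),'short',(np.linalg.norm(e2)/2).round(3),np.degrees(np.arctan2(e2[1],e2[0])).round(1))
s=arm.get_state();t=R.from_euler('xyz',s['ee_rot']).as_matrix();print(s['eef_pos'],t)
print('mug',onz('side',145,238,.085), 'purple', onz('side',361,140,.1))
E
```

```text
of [ 0.643 -0.152  0.119] long 0.059 158.5 short 0.04 -114.7
bf [ 0.598 -0.258  0.094] long 0.057 157.8 short 0.04 -114.4
ofl [ 0.449 -0.146  0.119] long 0.053 154.7 short 0.037 -121.3
bfl [0.54  0.023 0.094] long 0.057 156.5 short 0.039 -116.6
mat [ 0.392 -0.329  0.004] long 0.127 160.3 short 0.144 -108.9
chg [ 0.621 -0.206  0.044] long 0.122 154.3 short 0.235 -113.1
[ 0.18889478 -0.64766897  0.22586393] [[-9.60016066e-01 -2.79944534e-01 -4.60097051e-04]
 [-2.79944883e-01  9.60015417e-01  1.12300511e-03]
 [ 1.27321120e-04  1.20690476e-03 -9.99999264e-01]]
mug [0.7445 0.02   0.085 ] purple [ 0.242  -0.3756  0.1   ]
```

```bash
python3 -m crank '[{"dx":0.03,"dy":0.03,"dz":0.03,"twist":-7,"grip":1},{"dx":0.06,"dy":0.055,"dz":0.03,"twist":-14,"grip":1},{"dx":0.09,"dy":0.08,"dz":0.03,"twist":-21,"grip":1},{"dx":0.12,"dy":0.11,"dz":0.03,"twist":-28,"grip":1},{"dx":0.14,"dy":0.135,"dz":0.03,"twist":-35,"grip":1}]' 20
python3 -m crank '[{"dx":0.03,"dy":0.028,"dz":0,"twist":-4,"grip":1},{"dx":0.06,"dy":0.056,"dz":0,"twist":-4,"grip":1},{"dx":0.09,"dy":0.084,"dz":0,"twist":-4,"grip":1},{"dx":0.12,"dy":0.11,"dz":0,"twist":-4,"grip":1},{"dx":0.14,"dy":0.13,"dz":0,"twist":-4,"grip":1}]'
python3 -m crank '[{"dx":0.03,"dy":0.028,"dz":0,"twist":0,"grip":1},{"dx":0.06,"dy":0.056,"dz":0,"twist":0,"grip":1},{"dx":0.09,"dy":0.084,"dz":-0.01,"twist":0,"grip":1},{"dx":0.12,"dy":0.11,"dz":-0.02,"twist":0,"grip":1},{"dx":0.13,"dy":0.125,"dz":-0.03,"twist":0,"grip":1}]'
python3 - <<'E'
from h import *
import pickle
s=arm.get_state();i=arm.grab_frame('wrist');pickle.dump((s,i),open('w1.pkl','wb'));save('w1',cv2.resize(i,(800,600)))
t=R.from_euler('xyz',s['ee_rot']).as_matrix();print(s['eef_pos'],np.degrees(np.arctan2(t[1,1],t[0,1])),s['q'],s['force'])
E
```

```text
t: 0.57
eef_pos: [0.3284, -0.5141, 0.2563]
ee_rot: [3.141, -0.0, 2.825]
force: [1.3, -0.3, -0.3]
width: 0.0875
gripper_force: 0.0
t: 0.98
eef_pos: [0.4693, -0.383, 0.2564]
ee_rot: [3.141, 0.0, 2.763]
force: [0.6, -0.4, -0.6]
width: 0.0876
gripper_force: 0.0
t: 1.4
eef_pos: [0.6004, -0.2573, 0.2255]
ee_rot: [3.141, 0.0, 2.764]
force: [0.7, -0.4, 0.1]
width: 0.0878
gripper_force: 0.0
[ 0.60037743 -0.25733095  0.225497  ] 68.34845382132964 [-1.07020637e-01  3.23585979e-01 -4.16952925e-02 -2.02490341e-04
 -1.20514331e+00 -1.84159413e+00] [ 0.73342501 -0.37981577  0.10002492]
```

View pics/w1.png

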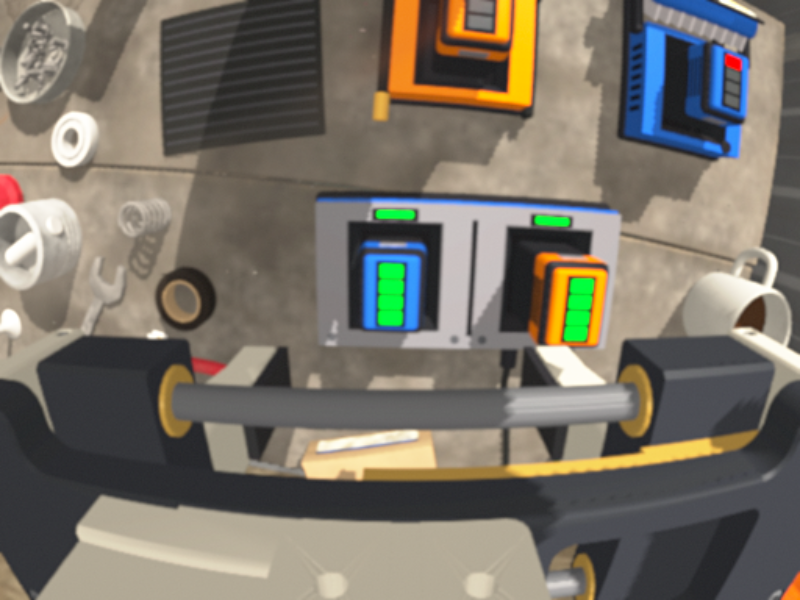

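The wrist view shows the blue full top at about (392,288), the orange full top at (573,300), the mat at (243,75), and the inflator and light packs at the top edge.

```bash
python3 - <<'E'
from h import *
import pickle
s,i=pickle.load(open('w1.pkl','rb'))
f=lambda p,z: onz('wrist',(p[0]+.5)/1.5625-.5,(p[1]+.5)/1.5625-.5,z,s)
T={'bf':([(364,246),(427,247),(422,330),(361,329)],.094),'of':([(538,260),(606,263),(601,346),(538,342)],.119),
'lampB':([(378,262),(405,262),(405,326),(377,326)],.094),'lampO':([(570,278),(594,278),(590,341),(565,340)],.119),
'bayB':([(348,222),(441,224),(437,330),(349,328)],.044),'chg':([(317,200),(620,212),(605,347),(318,346)],.044),
'mat':([(160,20),(320,0),(325,134),(165,155)],.004)}
for k,(P,z) in T.items():
    Q=np.array([f(p,z) for p in P]);e1=Q[1]-Q[0]+Q[2]-Q[3];e2=Q[1]-Q[2]+Q[0]-Q[3]
    a=lambda e:(np.linalg.norm(e[:2])/2).round(3),np.degrees(np.arctan2(e[1],e[0])).round(1)
    print(k,Q.mean(0).round(4),*[((np.linalg.norm(e)/2).round(3),np.degrees(np.arctan2(e[1],e[0])).round(1)) for e in (e1,e2)])
print('lightpack',f((735,85),.094), 'infl', f((482,15),.119))
E
```

```text
Traceback (most recent call last):
NameError: name 'e' is not defined. Did you mean: 'e1'?
```

```bash
cat >> h.py <<'E'
def quad(s,T,k=1.5625):
    for n,(P,z) in T.items():
        Q=np.array([onz('wrist',(p[0]+.5)/k-.5,(p[1]+.5)/k-.5,z,s) for p in P]);e1=Q[1]-Q[0]+Q[2]-Q[3];e2=Q[1]-Q[2]+Q[0]-Q[3]
        print(n,Q.mean(0).round(4),*[((np.linalg.norm(e)/2).round(3),np.degrees(np.arctan2(e[1],e[0])).round(1)) for e in (e1,e2)])
E
python3 - <<'E'
from h import *
import pickle
s,i=pickle.load(open('w1.pkl','rb'))
quad(s,{'bf':([(364,246),(427,247),(422,330),(361,329)],.094),'of':([(538,260),(606,263),(601,346),(538,342)],.119),
'lampB':([(378,262),(405,262),(405,326),(377,326)],.094),'lampO':([(570,278),(594,278),(590,341),(565,340)],.119),
'bayB':([(348,222),(441,224),(437,330),(349,328)],.044),'chg':([(317,200),(620,212),(605,347),(318,346)],.044),
'mat':([(160,20),(320,0),(325,134),(165,155)],.004)})
E
```

```text
bf [ 0.5997 -0.2658  0.094 ] (np.float64(0.04), np.float64(67.3)) (np.float64(0.055), np.float64(155.2))
of [ 0.6434 -0.1638  0.119 ] (np.float64(0.045), np.float64(65.2)) (np.float64(0.054), np.float64(162.3))
lampB [ 0.6026 -0.2685  0.094 ] (np.float64(0.018), np.float64(68.2)) (np.float64(0.043), np.float64(157.3))
lampO [ 0.6492 -0.1597  0.119 ] (np.float64(0.017), np.float64(66.7)) (np.float64(0.041), np.float64(160.3))
bayB [ 0.6028 -0.2682  0.044 ] (np.float64(0.068), np.float64(66.9)) (np.float64(0.082), np.float64(157.2))
chg [ 0.625  -0.2134  0.044 ] (np.float64(0.235), np.float64(67.3)) (np.float64(0.113), np.float64(157.0))
mat [ 0.3968 -0.3295  0.004 ] (np.float64(0.148), np.float64(69.0)) (np.float64(0.123), np.float64(161.5))
```

```bash
python3 -m crank '[{"dx":0.002,"dy":-0.01,"dz":-0.02,"twist":-1,"grip":1},{"dx":0.002,"dy":-0.01,"dz":-0.05,"twist":-1,"grip":1},{"dx":0.002,"dy":-0.01,"dz":-0.08,"twist":-1,"grip":1},{"dx":0.002,"dy":-0.01,"dz":-0.11,"twist":-1,"grip":1},{"dx":0.002,"dy":-0.01,"dz":-0.12,"twist":-1,"grip":1}]' 20
python3 -m crank '[{"dx":0,"dy":0,"dz":-0.01,"twist":0,"grip":1},{"dx":0,"dy":0,"dz":-0.02,"twist":0,"grip":1},{"dx":0,"dy":0,"dz":-0.03,"twist":0,"grip":1},{"dx":0,"dy":0,"dz":-0.04,"twist":0,"grip":1},{"dx":0,"dy":0,"dz":-0.045,"twist":0,"grip":1}]'
python3 -m crank '[{"dx":0,"dy":0,"dz":0,"twist":0,"grip":0},{"dx":0,"dy":0,"dz":0,"twist":0,"grip":-0.2},{"dx":0,"dy":0,"dz":0,"twist":0,"grip":-0.5},{"dx":0,"dy":0,"dz":0,"twist":0,"grip":-0.5},{"dx":0,"dy":0,"dz":0,"twist":0,"grip":-0.5}]' 20
```

```text
t: 1.87
eef_pos: [0.5963, -0.2695, 0.1016]
ee_rot: [-3.141, -0.007, 2.743]
force: [-1.1, -0.1, -0.4]
width: 0.0875
gripper_force: 0.0
t: 2.28
eef_pos: [0.5991, -0.2702, 0.0609]
ee_rot: [3.141, -0.0, 2.744]
force: [-0.2, 0.8, 0.4]
width: 0.0873
gripper_force: 0.0
t: 2.7
eef_pos: [0.5996, -0.2703, 0.0622]
ee_rot: [3.141, 0.001, 2.744]
force: [0.5, 0.2, 0.2]
width: 0.0602
gripper_force: 0.0
```

```bash
python3 -m crank '[{"dx":0,"dy":0,"dz":0,"twist":0,"grip":-0.5},{"dx":0,"dy":0,"dz":0,"twist":0,"grip":-0.5},{"dx":0,"dy":0,"dz":0,"twist":0,"grip":-0.5},{"dx":0,"dy":0,"dz":0,"twist":0,"grip":-0.5},{"dx":0,"dy":0,"dz":0,"twist":0,"grip":-0.5}]' 20
python3 -m crank '[{"dx":0,"dy":0,"dz":0.005,"twist":0,"grip":-0.5},{"dx":0,"dy":0,"dz":0.02,"twist":0,"grip":-0.5},{"dx":0,"dy":0,"dz":0.04,"twist":0,"grip":-0.5},{"dx":0,"dy":0,"dz":0.06,"twist":0,"grip":-0.5},{"dx":0,"dy":0,"dz":0.08,"twist":0,"grip":-0.5}]'
```

```text
t: 3.12
eef_pos: [0.5995, -0.2702, 0.0619]
ee_rot: [3.141, 0.001, 2.744]
force: [-0.3, 1.4, 2.3]
width: 0.044
gripper_force: 19.9
t: 3.53
eef_pos: [0.5982, -0.2701, 0.1417]
ee_rot: [-3.141, -0.002, 2.744]
force: [0.8, -0.3, -3.4]
width: 0.0443
gripper_force: 19.8
```

```bash
python3 -m crank '[{"dx":-0.03,"dy":-0.01,"dz":0,"twist":0,"grip":-0.5},{"dx":-0.07,"dy":-0.02,"dz":0,"twist":0,"grip":-0.5},{"dx":-0.11,"dy":-0.03,"dz":0,"twist":0,"grip":-0.5},{"dx":-0.15,"dy":-0.045,"dz":0,"twist":0,"grip":-0.5},{"dx":-0.18,"dy":-0.055,"dz":0,"twist":0,"grip":-0.5}]'
python3 -m crank '[{"dx":-0.015,"dy":-0.005,"dz":0,"twist":0,"grip":-0.5},{"dx":-0.02,"dy":-0.005,"dz":-0.02,"twist":0,"grip":-0.5},{"dx":-0.02,"dy":-0.005,"dz":-0.04,"twist":0,"grip":-0.5},{"dx":-0.02,"dy":-0.005,"dz":-0.06,"twist":0,"grip":-0.5},{"dx":-0.02,"dy":-0.005,"dz":-0.075,"twist":0,"grip":-0.5}]'
python3 -m crank '[{"dx":0,"dy":0,"dz":-0.004,"twist":0,"grip":-0.5},{"dx":0,"dy":0,"dz":-0.008,"twist":0,"grip":-0.5},{"dx":0,"dy":0,"dz":-0.012,"twist":0,"grip":-0.5},{"dx":0,"dy":0,"dz":-0.014,"twist":0,"grip":-0.5},{"dx":0,"dy":0,"dz":-0.014,"twist":0,"grip":-0.5}]'
```

```text
t: 3.95
eef_pos: [0.4155, -0.3251, 0.1411]
ee_rot: [3.141, -0.002, 2.744]
force: [0.7, -1.0, -3.1]
width: 0.0439
gripper_force: 19.9
t: 4.37
eef_pos: [0.3982, -0.33, 0.0652]
ee_rot: [3.141, -0.001, 2.743]
force: [0.5, -0.4, -3.0]
width: 0.0442
gripper_force: 19.9
t: 4.78
eef_pos: [0.3994, -0.3303, 0.0528]
ee_rot: [3.142, 0.0, 2.744]
force: [0.6, 0.4, -3.8]
width: 0.0439
gripper_force: 19.9
```

```bash
python3 -m crank '[{"dx":0,"dy":0,"dz":-0.0015,"twist":0,"grip":-0.5},{"dx":0,"dy":0,"dz":-0.002,"twist":0,"grip":-0.5},{"dx":0,"dy":0,"dz":-0.002,"twist":0,"grip":-0.5},{"dx":0,"dy":0,"dz":-0.002,"twist":0,"grip":-0.2},{"dx":0,"dy":0,"dz":-0.002,"twist":0,"grip":0.2}]'
python3 -m crank '[{"dx":0,"dy":0,"dz":0,"twist":0,"grip":0.6},{"dx":0,"dy":0,"dz":0,"twist":0,"grip":1},{"dx":0,"dy":0,"dz":0,"twist":0,"grip":1},{"dx":0,"dy":0,"dz":0,"twist":0,"grip":1},{"dx":0,"dy":0,"dz":0,"twist":0,"grip":1}]'
python3 -m crank '[{"dx":0,"dy":0,"dz":0.03,"twist":0,"grip":1},{"dx":0,"dy":0,"dz":0.07,"twist":0,"grip":1},{"dx":0,"dy":0,"dz":0.11,"twist":0,"grip":1},{"dx":0,"dy":0.03,"dz":0.15,"twist":0,"grip":1},{"dx":0,"dy":0.06,"dz":0.18,"twist":0,"grip":1}]'
python3 - <<'E'
from h import *
o=np.array([.449,-.155]);s=arm.get_state();print(o-s['eef_pos'][:2])
E
```

```text
t: 5.2
eef_pos: [0.3998, -0.3304, 0.0512]
ee_rot: [3.142, 0.002, 2.744]
force: [-1.0, -0.1, -0.0]
width: 0.0471
gripper_force: 0.0
t: 5.62
eef_pos: [0.399, -0.3303, 0.0504]
ee_rot: [-3.142, -0.0, 2.744]
force: [0.6, -0.3, -1.2]
width: 0.0785
gripper_force: 0.0
t: 6.03
eef_pos: [0.3992, -0.2769, 0.2262]
ee_rot: [-3.141, 0.001, 2.742]
force: [2.1, 0.4, 0.4]
width: 0.0875
gripper_force: 0.0
[0.04978107 0.12194933]
```

```bash
python3 -m crank '[{"dx":0.015,"dy":0.03,"dz":0,"twist":0,"grip":1},{"dx":0.03,"dy":0.06,"dz":0,"twist":0,"grip":1},{"dx":0.045,"dy":0.09,"dz":0,"twist":0,"grip":1},{"dx":0.06,"dy":0.118,"dz":0,"twist":0,"grip":1},{"dx":0.06,"dy":0.118,"dz":0,"twist":0,"grip":1}]'
python3 - <<'E'
from h import *
import pickle
s=arm.get_state();i=arm.grab_frame('wrist');pickle.dump((s,i),open('w2.pkl','wb'));save('w2',cv2.resize(i,(800,600)))
print(s['eef_pos'])
E
```

```text
t: 6.45
eef_pos: [0.4612, -0.1551, 0.2243]
ee_rot: [3.141, 0.001, 2.747]
force: [0.3, -0.2, -0.2]
width: 0.0874
gripper_force: 0.0
[ 0.46123223 -0.15510894  0.22426831]
```

View pics/w2.png

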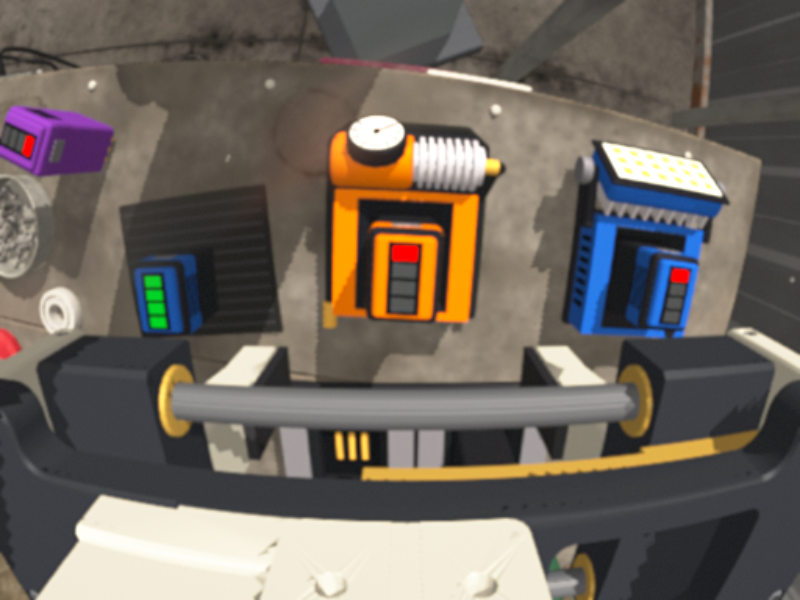

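```bash
python3 - <<'E'
from h import *
import pickle
s,i=pickle.load(open('w2.pkl','rb'))
quad(s,{'infLamp':([(391,244),(420,244),(416,313),(388,312)],.119),'infTop':([(370,224),(444,224),(436,321),(373,319)],.119),
'infBody':([(333,190),(482,193),(472,322),(332,316)],.044),
'lightLamp':([(671,267),(691,269),(684,325),(662,323)],.094),'lightBody':([(582,210),(703,228),(687,336),(570,330)],.044),
'matLamp':([(144,275),(161,274),(165,333),(147,334)],.084)})
E
```

```text
infLamp [ 0.4513 -0.1524  0.119 ] (np.float64(0.017), np.float64(66.4)) (np.float64(0.041), np.float64(154.5))
infTop [ 0.4486 -0.15    0.119 ] (np.float64(0.04), np.float64(66.4)) (np.float64(0.057), np.float64(155.9))
infBody [ 0.4521 -0.1521  0.044 ] (np.float64(0.108), np.float64(65.5)) (np.float64(0.097), np.float64(154.9))
lightLamp [0.544  0.0247 0.094 ] (np.float64(0.02), np.float64(63.0)) (np.float64(0.042), np.float64(157.4))
lightBody [0.5397 0.0204 0.044 ] (np.float64(0.118), np.float64(63.3)) (np.float64(0.097), np.float64(156.4))
matLamp [ 0.404  -0.3339  0.084 ] (np.float64(0.016), np.float64(70.3)) (np.float64(0.046), np.float64(151.8))
```

```bash
python3 -m crank '[{"dx":-0.01,"dy":0.003,"dz":-0.02,"twist":-2,"grip":1},{"dx":-0.01,"dy":0.003,"dz":-0.04,"twist":-2,"grip":1},{"dx":-0.01,"dy":0.003,"dz":-0.06,"twist":-2,"grip":1},{"dx":-0.01,"dy":0.003,"dz":-0.08,"twist":-2,"grip":1},{"dx":-0.01,"dy":0.003,"dz":-0.09,"twist":-2,"grip":1}]' 20
python3 -m crank '[{"dx":0,"dy":0,"dz":-0.01,"twist":0,"grip":1},{"dx":0,"dy":0,"dz":-0.02,"twist":0,"grip":1},{"dx":0,"dy":0,"dz":-0.03,"twist":0,"grip":1},{"dx":0,"dy":0,"dz":-0.04,"twist":0,"grip":1},{"dx":0,"dy":0,"dz":-0.05,"twist":0,"grip":1}]'
python3 -m crank '[{"dx":0,"dy":0,"dz":0,"twist":0,"grip":0},{"dx":0,"dy":0,"dz":0,"twist":0,"grip":-0.2},{"dx":0,"dy":0,"dz":0,"twist":0,"grip":-0.5},{"dx":0,"dy":0,"dz":0,"twist":0,"grip":-0.5},{"dx":0,"dy":0,"dz":0,"twist":0,"grip":-0.5}]' 25
python3 -m crank '[{"dx":0,"dy":0,"dz":0,"twist":0,"grip":-0.5},{"dx":0,"dy":0,"dz":0,"twist":0,"grip":-0.5},{"dx":0,"dy":0,"dz":0,"twist":0,"grip":-0.5},{"dx":0,"dy":0,"dz":0,"twist":0,"grip":-0.5},{"dx":0,"dy":0,"dz":0,"twist":0,"grip":-0.5}]' 25
```

```text
t: 6.92
eef_pos: [0.4474, -0.156, 0.1319]
ee_rot: [-3.141, -0.003, 2.708]
force: [-0.3, 0.1, -0.9]
width: 0.0879
gripper_force: 0.0
t: 7.33
eef_pos: [0.4491, -0.1561, 0.0838]
ee_rot: [-3.141, 0.0, 2.709]
force: [-0.9, -0.4, 0.3]
width: 0.0877
gripper_force: 0.0
t: 7.75
eef_pos: [0.4496, -0.1556, 0.0847]
ee_rot: [3.141, 0.001, 2.709]
force: [0.3, 0.8, 0.3]
width: 0.0598
gripper_force: 0.0
t: 8.17
eef_pos: [0.4497, -0.1554, 0.0844]
ee_rot: [3.141, 0.001, 2.709]
force: [1.1, 1.6, 3.4]
width: 0.0446
gripper_force: 24.7
```

```bash
python3 -m crank '[{"dx":0,"dy":0,"dz":0.01,"twist":0,"grip":-0.5},{"dx":0,"dy":0,"dz":0.03,"twist":0,"grip":-0.5},{"dx":0,"dy":0,"dz":0.06,"twist":0,"grip":-0.5},{"dx":0,"dy":0,"dz":0.09,"twist":0,"grip":-0.5},{"dx":0.005,"dy":-0.01,"dz":0.11,"twist":0,"grip":-0.5}]'
python3 -m crank '[{"dx":0.025,"dy":-0.02,"dz":0,"twist":2,"grip":-0.5},{"dx":0.055,"dy":-0.045,"dz":0,"twist":2,"grip":-0.5},{"dx":0.085,"dy":-0.07,"dz":0,"twist":2,"grip":-0.5},{"dx":0.115,"dy":-0.09,"dz":0,"twist":2,"grip":-0.5},{"dx":0.147,"dy":-0.105,"dz":0,"twist":2,"grip":-0.5}]'
python3 -m crank '[{"dx":0,"dy":0,"dz":0,"twist":0,"grip":-0.5},{"dx":0,"dy":0,"dz":0,"twist":0,"grip":-0.5},{"dx":0,"dy":0,"dz":0,"twist":0,"grip":-0.5},{"dx":0,"dy":0,"dz":-0.02,"twist":0,"grip":-0.5},{"dx":0,"dy":0,"dz":-0.04,"twist":0,"grip":-0.5}]'
```

```text
t: 8.58
eef_pos: [0.453, -0.1648, 0.1956]
ee_rot: [3.141, -0.001, 2.71]
force: [0.5, 0.6, -5.0]
width: 0.0446
gripper_force: 24.8
t: 9.0
eef_pos: [0.6008, -0.272, 0.1921]
ee_rot: [-3.141, -0.004, 2.743]
force: [0.7, 1.5, -4.4]
width: 0.044
gripper_force: 25.0
t: 9.42
eef_pos: [0.601, -0.27, 0.1548]
ee_rot: [3.141, 0.002, 2.745]
force: [0.4, 0.4, -5.9]
width: 0.0438
gripper_force: 25.0
```

```bash
python3 -m crank '[{"dx":0,"dy":0,"dz":-0.012,"twist":0,"grip":-0.5},{"dx":0,"dy":0,"dz":-0.024,"twist":0,"grip":-0.5},{"dx":0,"dy":0,"dz":-0.036,"twist":0,"grip":-0.5},{"dx":0,"dy":0,"dz":-0.046,"twist":0,"grip":-0.5},{"dx":0,"dy":0,"dz":-0.05,"twist":0,"grip":-0.5}]'
python3 -m crank '[{"dx":0,"dy":0,"dz":-0.004,"twist":0,"grip":-0.5},{"dx":0,"dy":0,"dz":-0.008,"twist":0,"grip":-0.5},{"dx":0,"dy":0,"dz":-0.012,"twist":0,"grip":-0.5},{"dx":0,"dy":0,"dz":-0.016,"twist":0,"grip":-0.5},{"dx":0,"dy":0,"dz":-0.018,"twist":0,"grip":-0.5}]'
```

```text
t: 9.83
eef_pos: [0.6004, -0.2702, 0.1024]
ee_rot: [-3.141, -0.002, 2.744]
force: [-0.9, 0.1, -5.8]
width: 0.0435
gripper_force: 25.0
t: 10.25
eef_pos: [0.6011, -0.2705, 0.0857]
ee_rot: [3.142, -0.0, 2.744]
force: [-1.3, -0.6, -5.2]
width: 0.0441
gripper_force: 25.0
```

No snag on the way in. Next I lower the last 2 mm, release, rise, and go to the full orange at bay A.

```bash
python3 -m crank '[{"dx":0,"dy":0,"dz":-0.001,"twist":0,"grip":-0.5},{"dx":0,"dy":0,"dz":-0.002,"twist":0,"grip":-0.5},{"dx":0,"dy":0,"dz":-0.002,"twist":0,"grip":-0.5},{"dx":0,"dy":0,"dz":-0.002,"twist":0,"grip":-0.3},{"dx":0,"dy":0,"dz":-0.002,"twist":0,"grip":0}]'
python3 -m crank '[{"dx":0,"dy":0,"dz":0,"twist":0,"grip":0.4},{"dx":0,"dy":0,"dz":0,"twist":0,"grip":0.8},{"dx":0,"dy":0,"dz":0,"twist":0,"grip":1},{"dx":0,"dy":0,"dz":0,"twist":0,"grip":1},{"dx":0,"dy":0,"dz":0,"twist":0,"grip":1}]'
python3 -m crank '[{"dx":0,"dy":0,"dz":0.02,"twist":0,"grip":1},{"dx":0,"dy":0,"dz":0.05,"twist":0,"grip":1},{"dx":0,"dy":0,"dz":0.08,"twist":0,"grip":1},{"dx":0,"dy":0,"dz":0.11,"twist":0,"grip":1},{"dx":0.015,"dy":0.03,"dz":0.14,"twist":0,"grip":1}]'
python3 -m crank '[{"dx":0.012,"dy":0.03,"dz":0,"twist":0,"grip":1},{"dx":0.024,"dy":0.06,"dz":0,"twist":0,"grip":1},{"dx":0.032,"dy":0.08,"dz":0,"twist":0,"grip":1},{"dx":0.032,"dy":0.08,"dz":0,"twist":0,"grip":1},{"dx":0.032,"dy":0.08,"dz":0,"twist":0,"grip":1}]'
python3 - <<'E'
from h import *
import pickle
s=arm.get_state();i=arm.grab_frame('wrist');pickle.dump((s,i),open('w3.pkl','wb'));save('w3',cv2.resize(i,(800,600)))
print(s['eef_pos'])
E
```

```text
t: 10.67
eef_pos: [0.6013, -0.2706, 0.0844]
ee_rot: [-3.142, 0.001, 2.744]
force: [-1.2, 0.1, -3.0]
width: 0.0441
gripper_force: 25.0
t: 11.08
eef_pos: [0.6015, -0.2706, 0.0844]
ee_rot: [3.142, 0.001, 2.744]
force: [1.0, 1.2, -0.1]
width: 0.0716
gripper_force: 0.0
t: 11.5
eef_pos: [0.6136, -0.2456, 0.224]
ee_rot: [-3.141, 0.001, 2.741]
force: [1.6, 0.6, -0.3]
width: 0.0875
gripper_force: 0.0
t: 11.92
eef_pos: [0.6475, -0.1614, 0.2218]
ee_rot: [3.142, 0.0, 2.746]
force: [-1.1, 1.1, -0.5]
width: 0.0877
gripper_force: 0.0
[ 0.64750198 -0.16141533  0.22182549]
```

View pics/w3.png

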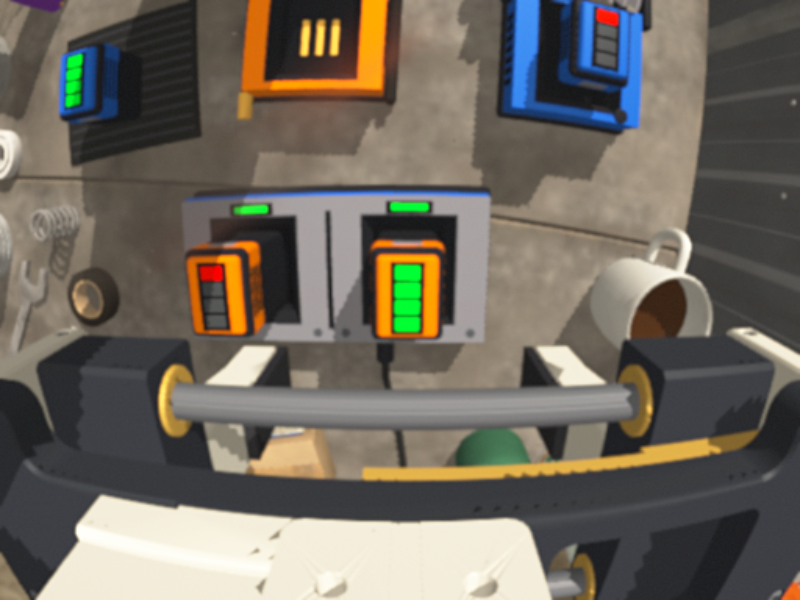

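```bash
python3 - <<'E'
from h import *
import pickle
s,i=pickle.load(open('w3.pkl','rb'))
quad(s,{'lamp':([(394,264),(421,264),(420,332),(393,332)],.119),'of_flat':([(197,264),(222,264),(227,327),(202,327)],.119),'chg':([(184,197),(490,193),(485,342),(198,336)],.044)})
q=lambda u,v,z:onz('side',u*.64,v*.64,z)
print('can base',q(208,300,.03),'spout',[q(175,212,z) for z in(.1,.15,.2)])
def tri(a,b):
    o1,d1=ray('side',a[0]*.64,a[1]*.64);o2,d2=ray('scene',b[0]*.64,b[1]*.64)
    t=np.linalg.lstsq(np.c_[d1,-d2],o2-o1,rcond=None)[0];return (o1+t[0]*d1).round(3),(o2+t[1]*d2).round(3)
print(tri((175,212),(517,150)))
E
```

```text
lamp [ 0.6486 -0.1613  0.119 ] (np.float64(0.016), np.float64(67.4)) (np.float64(0.041), np.float64(156.5))
of_flat [ 0.6005 -0.272   0.119 ] (np.float64(0.017), np.float64(67.3)) (np.float64(0.04), np.float64(155.6))
chg [ 0.6245 -0.2118  0.044 ] (np.float64(0.233), np.float64(66.6)) (np.float64(0.114), np.float64(157.6))
can base [ 0.8449 -0.1399  0.03  ] spout [array([ 0.9364, -0.2718,  0.1   ]), array([ 0.9069, -0.2323,  0.15  ]), array([ 0.8773, -0.1927,  0.2   ])]
(array([ 0.887, -0.206,  0.183]), array([ 0.89 , -0.209,  0.186]))
```

```bash
python3 -m crank '[{"dx":0.001,"dy":0,"dz":-0.02,"twist":0,"grip":1},{"dx":0.001,"dy":0,"dz":-0.04,"twist":0,"grip":1},{"dx":0.001,"dy":0,"dz":-0.06,"twist":0,"grip":1},{"dx":0.001,"dy":0,"dz":-0.08,"twist":0,"grip":1},{"dx":0.001,"dy":0,"dz":-0.09,"twist":0,"grip":1}]' 25
python3 -m crank '[{"dx":0,"dy":0,"dz":-0.01,"twist":0,"grip":1},{"dx":0,"dy":0,"dz":-0.02,"twist":0,"grip":1},{"dx":0,"dy":0,"dz":-0.03,"twist":0,"grip":1},{"dx":0,"dy":0,"dz":-0.04,"twist":0,"grip":1},{"dx":0,"dy":0,"dz":-0.047,"twist":0,"grip":1}]'
python3 -m crank '[{"dx":0,"dy":0,"dz":0,"twist":0,"grip":0},{"dx":0,"dy":0,"dz":0,"twist":0,"grip":-0.2},{"dx":0,"dy":0,"dz":0,"twist":0,"grip":-0.5},{"dx":0,"dy":0,"dz":0,"twist":0,"grip":-0.5},{"dx":0,"dy":0,"dz":0,"twist":0,"grip":-0.5}]' 25
python3 -m crank '[{"dx":0,"dy":0,"dz":0,"twist":0,"grip":-0.5},{"dx":0,"dy":0,"dz":0,"twist":0,"grip":-0.5},{"dx":0,"dy":0,"dz":0,"twist":0,"grip":-0.5},{"dx":0,"dy":0,"dz":0,"twist":0,"grip":-0.5},{"dx":0,"dy":0,"dz":0,"twist":0,"grip":-0.5}]' 25
python3 -m crank '[{"dx":0,"dy":0,"dz":0.01,"twist":0,"grip":-0.5},{"dx":0,"dy":0,"dz":0.03,"twist":0,"grip":-0.5},{"dx":0,"dy":0,"dz":0.06,"twist":0,"grip":-0.5},{"dx":0,"dy":0,"dz":0.09,"twist":0,"grip":-0.5},{"dx":0,"dy":0,"dz":0.12,"twist":0,"grip":-0.5}]'
```

```text
t: 12.38
eef_pos: [0.6464, -0.1637, 0.1292]
ee_rot: [-3.141, -0.003, 2.742]
force: [-0.9, -0.6, -0.8]
width: 0.0879
gripper_force: 0.0
t: 12.8
eef_pos: [0.6479, -0.1627, 0.0839]
ee_rot: [3.142, -0.0, 2.744]
force: [-0.9, -0.0, -0.5]
width: 0.0876
gripper_force: 0.0
t: 13.22
eef_pos: [0.6485, -0.1627, 0.0855]
ee_rot: [3.141, 0.001, 2.744]
force: [0.1, 0.6, 0.5]
width: 0.0597
gripper_force: 0.0
t: 13.63
eef_pos: [0.6484, -0.1626, 0.0851]
ee_rot: [3.141, 0.001, 2.744]
force: [-0.2, 1.4, 1.7]
width: 0.0439
gripper_force: 24.9
t: 14.05
eef_pos: [0.6467, -0.1626, 0.2051]
ee_rot: [-3.141, -0.003, 2.744]
force: [0.7, -0.2, -6.0]
width: 0.044
gripper_force: 24.9
```

```bash
python3 -m crank '[{"dx":-0.03,"dy":0.002,"dz":0,"twist":-2,"grip":-0.5},{"dx":-0.07,"dy":0.004,"dz":0,"twist":-2,"grip":-0.5},{"dx":-0.11,"dy":0.006,"dz":0,"twist":-2,"grip":-0.5},{"dx":-0.15,"dy":0.008,"dz":0,"twist":-2,"grip":-0.5},{"dx":-0.18,"dy":0.008,"dz":0,"twist":-2,"grip":-0.5}]'
python3 -m crank '[{"dx":-0.018,"dy":0,"dz":0,"twist":0,"grip":-0.5},{"dx":-0.018,"dy":0,"dz":0,"twist":0,"grip":-0.5},{"dx":-0.018,"dy":0,"dz":-0.01,"twist":0,"grip":-0.5},{"dx":-0.018,"dy":0,"dz":-0.03,"twist":0,"grip":-0.5},{"dx":-0.018,"dy":0,"dz":-0.05,"twist":0,"grip":-0.5}]'
```

```text
t: 14.47
eef_pos: [0.4635, -0.1545, 0.2039]
ee_rot: [-3.141, -0.004, 2.708]
force: [0.0, 0.2, -5.5]
width: 0.0439
gripper_force: 25.0
t: 14.88
eef_pos: [0.4509, -0.1546, 0.1542]
ee_rot: [3.141, 0.001, 2.709]
force: [0.4, 1.0, -7.7]
width: 0.0437
gripper_force: 25.0
```

```bash
python3 -m crank '[{"dx":0,"dy":0,"dz":-0.012,"twist":0,"grip":-0.5},{"dx":0,"dy":0,"dz":-0.024,"twist":0,"grip":-0.5},{"dx":0,"dy":0,"dz":-0.036,"twist":0,"grip":-0.5},{"dx":0,"dy":0,"dz":-0.046,"twist":0,"grip":-0.5},{"dx":0,"dy":0,"dz":-0.05,"twist":0,"grip":-0.5}]'
python3 -m crank '[{"dx":0,"dy":0,"dz":-0.004,"twist":0,"grip":-0.5},{"dx":0,"dy":0,"dz":-0.008,"twist":0,"grip":-0.5},{"dx":0,"dy":0,"dz":-0.012,"twist":0,"grip":-0.5},{"dx":0,"dy":0,"dz":-0.016,"twist":0,"grip":-0.5},{"dx":0,"dy":0,"dz":-0.019,"twist":0,"grip":-0.5}]'
```

```text
t: 15.3
eef_pos: [0.4493, -0.1546, 0.1023]
ee_rot: [-3.14, -0.004, 2.709]
force: [-0.2, -0.3, -6.1]
width: 0.0443
gripper_force: 25.0
t: 15.72
eef_pos: [0.4503, -0.1547, 0.0857]
ee_rot: [3.141, 0.0, 2.709]
force: [-1.0, 1.0, 13.8]
width: 0.0437
gripper_force: 25.0
```

```bash
python3 -m crank '[{"dx":0,"dy":0,"dz":0,"twist":0,"grip":-0.3},{"dx":0,"dy":0,"dz":0,"twist":0,"grip":0},{"dx":0,"dy":0,"dz":0,"twist":0,"grip":0.5},{"dx":0,"dy":0,"dz":0,"twist":0,"grip":1},{"dx":0,"dy":0,"dz":0,"twist":0,"grip":1}]'
python3 -m crank '[{"dx":0,"dy":0,"dz":0,"twist":0,"grip":1},{"dx":0,"dy":0,"dz":0.03,"twist":0,"grip":1},{"dx":0,"dy":0,"dz":0.06,"twist":0,"grip":1},{"dx":0,"dy":0,"dz":0.1,"twist":0,"grip":1},{"dx":0.015,"dy":0.03,"dz":0.13,"twist":0,"grip":1}]'
python3 -m crank '[{"dx":0.018,"dy":0.035,"dz":0,"twist":0,"grip":1},{"dx":0.036,"dy":0.07,"dz":0,"twist":0,"grip":1},{"dx":0.054,"dy":0.105,"dz":0,"twist":0,"grip":1},{"dx":0.075,"dy":0.14,"dz":0,"twist":0,"grip":1},{"dx":0.075,"dy":0.145,"dz":0,"twist":0,"grip":1}]'
python3 - <<'E'
from h import *
import pickle
s=arm.get_state();i=arm.grab_frame('wrist');pickle.dump((s,i),open('w4.pkl','wb'));save('w4',cv2.resize(i,(800,600)))
print(s['eef_pos'])
E
```

```text
t: 16.13
eef_pos: [0.4508, -0.1548, 0.0865]
ee_rot: [3.141, 0.002, 2.71]
force: [-0.1, 0.0, 0.3]
width: 0.0586
gripper_force: 0.0
t: 16.55
eef_pos: [0.463, -0.1291, 0.2169]
ee_rot: [-3.142, 0.002, 2.707]
force: [2.9, -0.2, -0.1]
width: 0.0866
gripper_force: 0.0
t: 16.97
eef_pos: [0.5422, 0.0224, 0.2137]
ee_rot: [3.14, 0.002, 2.712]
force: [0.6, -0.0, 1.0]
width: 0.0876
gripper_force: 0.0
[0.54219986 0.02242631 0.21374284]
```

View pics/w4.png

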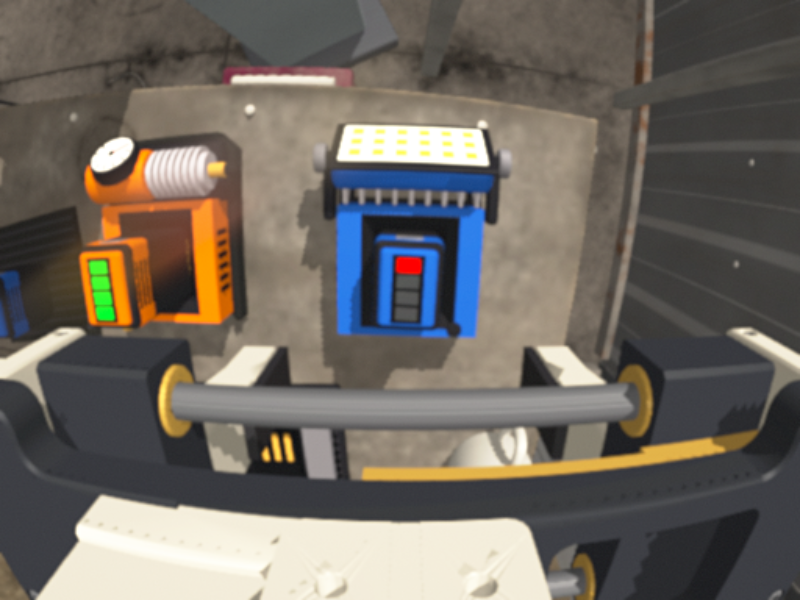

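```bash
python3 - <<'E'
from h import *
import pickle
s,i=pickle.load(open('w4.pkl','rb'))
quad(s,{'lamp':([(396,257),(422,257),(419,321),(393,321)],.094),'bay':([(362,216),(457,217),(451,331),(361,329)],.044),'body':([(338,207),(483,207),(476,335),(338,335)],.044),'infl':([(88,260),(108,260),(113,319),(93,320)],.119)})
E
```

```text
lamp [0.5427 0.0233 0.094 ] (np.float64(0.016), np.float64(65.3)) (np.float64(0.041), np.float64(152.9))
bay [0.5446 0.023  0.044 ] (np.float64(0.067), np.float64(64.3)) (np.float64(0.085), np.float64(153.7))
body [0.5435 0.0243 0.044 ] (np.float64(0.104), np.float64(65.4)) (np.float64(0.096), np.float64(153.9))
infl [ 0.4519 -0.1577  0.119 ] (np.float64(0.018), np.float64(66.0)) (np.float64(0.041), np.float64(150.3))
```

```bash
python3 -m crank '[{"dx":0.001,"dy":0,"dz":-0.025,"twist":-1,"grip":1},{"dx":0.001,"dy":0,"dz":-0.05,"twist":-1,"grip":1},{"dx":0.001,"dy":0,"dz":-0.075,"twist":-1,"grip":1},{"dx":0.001,"dy":0,"dz":-0.095,"twist":-1,"grip":1},{"dx":0.001,"dy":0,"dz":-0.105,"twist":-1,"grip":1}]' 20
python3 -m crank '[{"dx":0,"dy":0,"dz":-0.01,"twist":0,"grip":1},{"dx":0,"dy":0,"dz":-0.02,"twist":0,"grip":1},{"dx":0,"dy":0,"dz":-0.03,"twist":0,"grip":1},{"dx":0,"dy":0,"dz":-0.04,"twist":0,"grip":1},{"dx":0,"dy":0,"dz":-0.048,"twist":0,"grip":1}]'
python3 -m crank '[{"dx":0,"dy":0,"dz":0,"twist":0,"grip":0},{"dx":0,"dy":0,"dz":0,"twist":0,"grip":-0.2},{"dx":0,"dy":0,"dz":0,"twist":0,"grip":-0.5},{"dx":0,"dy":0,"dz":0,"twist":0,"grip":-0.5},{"dx":0,"dy":0,"dz":0,"twist":0,"grip":-0.5}]' 20
python3 -m crank '[{"dx":0,"dy":0,"dz":0,"twist":0,"grip":-0.5},{"dx":0,"dy":0,"dz":0,"twist":0,"grip":-0.5},{"dx":0,"dy":0,"dz":0,"twist":0,"grip":-0.5},{"dx":0,"dy":0,"dz":0,"twist":0,"grip":-0.5},{"dx":0,"dy":0,"dz":0,"twist":0,"grip":-0.5}]' 20
python3 -m crank '[{"dx":0,"dy":0,"dz":0.01,"twist":0,"grip":-0.5},{"dx":0,"dy":0,"dz":0.03,"twist":0,"grip":-0.5},{"dx":0,"dy":0,"dz":0.06,"twist":0,"grip":-0.5},{"dx":0,"dy":0,"dz":0.09,"twist":0,"grip":-0.5},{"dx":0,"dy":0,"dz":0.12,"twist":0,"grip":-0.5}]'
```

```text
t: 17.43
eef_pos: [0.5383, 0.0171, 0.1063]
ee_rot: [-3.139, -0.002, 2.691]
force: [-1.0, 0.3, -1.5]
width: 0.0877
gripper_force: 0.0
t: 17.85
eef_pos: [0.5401, 0.018, 0.06]
ee_rot: [3.141, 0.0, 2.692]
force: [0.2, -0.2, -0.4]
width: 0.0876
gripper_force: 0.0
t: 18.27
eef_pos: [0.5404, 0.0183, 0.0612]
ee_rot: [3.141, 0.001, 2.692]
force: [0.5, -0.1, 1.4]
width: 0.0598
gripper_force: 0.0
t: 18.68
eef_pos: [0.5409, 0.0185, 0.0612]
ee_rot: [3.14, 0.001, 2.692]
force: [1.2, 2.8, 4.2]
width: 0.0455
gripper_force: 19.7
t: 19.1
eef_pos: [0.5379, 0.0173, 0.1811]
ee_rot: [-3.139, -0.003, 2.691]
force: [0.7, -0.1, -3.8]
width: 0.0447
gripper_force: 19.7
```

```bash
python3 -m crank '[{"dx":0.018,"dy":-0.03,"dz":0,"twist":3,"grip":-0.5},{"dx":0.036,"dy":-0.06,"dz":0,"twist":3,"grip":-0.5},{"dx":0.054,"dy":-0.09,"dz":0,"twist":3,"grip":-0.5},{"dx":0.072,"dy":-0.12,"dz":0,"twist":3,"grip":-0.5},{"dx":0.09,"dy":-0.15,"dz":0,"twist":3,"grip":-0.5}]'
python3 -m crank '[{"dx":0.018,"dy":-0.03,"dz":0,"twist":0,"grip":-0.5},{"dx":0.018,"dy":-0.03,"dz":0,"twist":0,"grip":-0.5},{"dx":0.018,"dy":-0.03,"dz":0,"twist":0,"grip":-0.5},{"dx":0.018,"dy":-0.03,"dz":-0.02,"twist":0,"grip":-0.5},{"dx":0.018,"dy":-0.03,"dz":-0.04,"twist":0,"grip":-0.5}]'
python3 -m crank '[{"dx":0,"dy":0,"dz":0,"twist":0,"grip":-0.5},{"dx":0,"dy":0,"dz":0,"twist":0,"grip":-0.5},{"dx":0,"dy":0,"dz":0,"twist":0,"grip":-0.5},{"dx":0,"dy":0,"dz":0,"twist":0,"grip":-0.5},{"dx":0,"dy":0,"dz":0,"twist":0,"grip":-0.5}]'
```

```text
t: 19.52
eef_pos: [0.6288, -0.1335, 0.1799]
ee_rot: [-3.141, -0.003, 2.744]
force: [0.9, 0.6, -3.8]
width: 0.0439
gripper_force: 19.9
t: 19.93
eef_pos: [0.6473, -0.1617, 0.1408]
ee_rot: [3.141, 0.0, 2.744]
force: [0.4, -0.1, -4.5]
width: 0.0441
gripper_force: 20.0
t: 20.35
eef_pos: [0.6486, -0.1617, 0.1421]
ee_rot: [3.141, 0.002, 2.745]
force: [-0.2, -0.4, -3.0]
width: 0.0441
gripper_force: 20.0
```

Aligned within 1 mm. The floor should be at TCP z ≈ 0.061.

```bash
python3 -m crank '[{"dx":0,"dy":0,"dz":-0.015,"twist":0,"grip":-0.5},{"dx":0,"dy":0,"dz":-0.03,"twist":0,"grip":-0.5},{"dx":0,"dy":0,"dz":-0.042,"twist":0,"grip":-0.5},{"dx":0,"dy":0,"dz":-0.054,"twist":0,"grip":-0.5},{"dx":0,"dy":0,"dz":-0.062,"twist":0,"grip":-0.5}]'
python3 -m crank '[{"dx":0,"dy":0,"dz":-0.004,"twist":0,"grip":-0.5},{"dx":0,"dy":0,"dz":-0.008,"twist":0,"grip":-0.5},{"dx":0,"dy":0,"dz":-0.012,"twist":0,"grip":-0.5},{"dx":0,"dy":0,"dz":-0.016,"twist":0,"grip":-0.5},{"dx":0,"dy":0,"dz":-0.019,"twist":0,"grip":-0.5}]'
```

```text
t: 20.77
eef_pos: [0.6476, -0.1619, 0.0774]
ee_rot: [-3.141, -0.001, 2.744]
force: [-0.4, 0.4, -4.5]
width: 0.0437
gripper_force: 20.0
t: 21.18
eef_pos: [0.6485, -0.162, 0.0611]
ee_rot: [-3.141, 0.001, 2.745]
force: [-10.2, 5.5, 24.9]
width: 0.0435
gripper_force: 20.0
```

```bash
python3 -m crank '[{"dx":0,"dy":0,"dz":0,"twist":0,"grip":-0.3},{"dx":0,"dy":0,"dz":0,"twist":0,"grip":0},{"dx":0,"dy":0,"dz":0,"twist":0,"grip":0.5},{"dx":0,"dy":0,"dz":0,"twist":0,"grip":1},{"dx":0,"dy":0,"dz":0,"twist":0,"grip":1}]'
python3 -m crank '[{"dx":0,"dy":0,"dz":0,"twist":0,"grip":1},{"dx":0,"dy":0,"dz":0.03,"twist":0,"grip":1},{"dx":0,"dy":0,"dz":0.07,"twist":0,"grip":1},{"dx":0,"dy":0,"dz":0.11,"twist":0,"grip":1},{"dx":0,"dy":0,"dz":0.15,"twist":0,"grip":1}]'
python3 -m crank '[{"dx":-0.03,"dy":-0.02,"dz":0,"twist":0,"grip":1},{"dx":-0.06,"dy":-0.04,"dz":0,"twist":0,"grip":1},{"dx":-0.09,"dy":-0.06,"dz":0,"twist":0,"grip":1},{"dx":-0.12,"dy":-0.08,"dz":0,"twist":0,"grip":1},{"dx":-0.15,"dy":-0.1,"dz":0,"twist":0,"grip":1}]'
python3 -m crank '[{"dx":-0.03,"dy":-0.02,"dz":0,"twist":0,"grip":1},{"dx":-0.06,"dy":-0.04,"dz":0,"twist":0,"grip":1},{"dx":-0.085,"dy":-0.058,"dz":0,"twist":0,"grip":1},{"dx":-0.098,"dy":-0.068,"dz":0,"twist":0,"grip":1},{"dx":-0.098,"dy":-0.068,"dz":0,"twist":0,"grip":1}]'
python3 - <<'E'
from h import *
import pickle
s=arm.get_state();i=arm.grab_frame('wrist');pickle.dump((s,i),open('w5.pkl','wb'));save('w5',cv2.resize(i,(800,600)))
print(s['eef_pos'])
E
```

```text
t: 21.6
eef_pos: [0.6485, -0.162, 0.06]
ee_rot: [3.141, 0.001, 2.744]
force: [0.3, -0.1, 0.2]
width: 0.0584
gripper_force: 0.0
t: 22.02
eef_pos: [0.6476, -0.162, 0.2111]
ee_rot: [-3.141, -0.001, 2.744]
force: [1.7, 0.5, -0.0]
width: 0.0864
gripper_force: 0.0
t: 22.43
eef_pos: [0.4965, -0.2626, 0.2097]
ee_rot: [3.142, 0.0, 2.744]
force: [0.6, -0.1, 0.6]
width: 0.0877
gripper_force: 0.0
t: 22.85
eef_pos: [0.3974, -0.3313, 0.21]
ee_rot: [-3.142, 0.0, 2.742]
force: [-0.2, -0.2, -0.9]
width: 0.0878
gripper_force: 0.0
[ 0.39740865 -0.3313312   0.20997009]
```

View pics/w5.png

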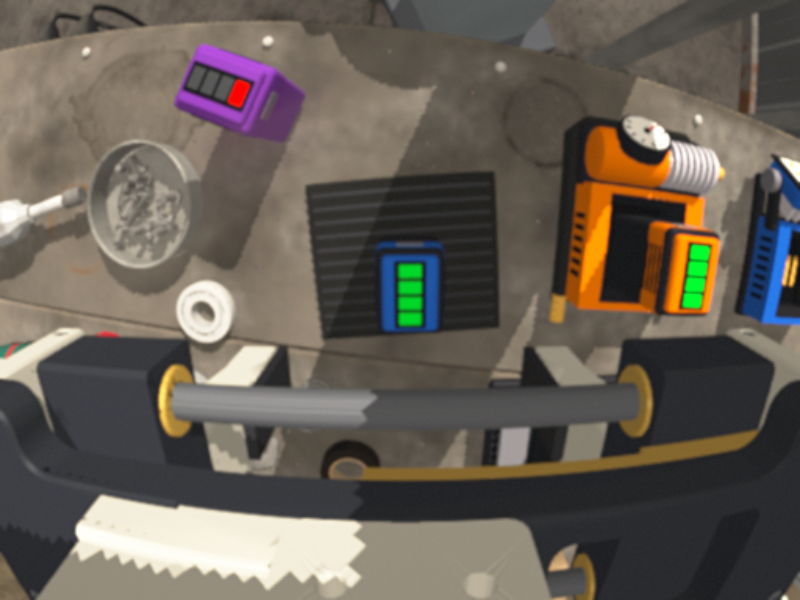

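The blue full pack stands upright on the mat at (410,290), centred between the fingers. Gripping it.

```bash
python3 -m crank '[{"dx":0.003,"dy":0,"dz":-0.025,"twist":0,"grip":1},{"dx":0.003,"dy":0,"dz":-0.05,"twist":0,"grip":1},{"dx":0.003,"dy":0,"dz":-0.075,"twist":0,"grip":1},{"dx":0.003,"dy":0,"dz":-0.1,"twist":0,"grip":1},{"dx":0.003,"dy":0,"dz":-0.11,"twist":0,"grip":1}]' 20
python3 -m crank '[{"dx":0,"dy":0,"dz":-0.01,"twist":0,"grip":1},{"dx":0,"dy":0,"dz":-0.02,"twist":0,"grip":1},{"dx":0,"dy":0,"dz":-0.03,"twist":0,"grip":1},{"dx":0,"dy":0,"dz":-0.04,"twist":0,"grip":1},{"dx":0,"dy":0,"dz":-0.049,"twist":0,"grip":1}]'
python3 -m crank '[{"dx":0,"dy":0,"dz":0,"twist":0,"grip":0},{"dx":0,"dy":0,"dz":0,"twist":0,"grip":-0.2},{"dx":0,"dy":0,"dz":0,"twist":0,"grip":-0.5},{"dx":0,"dy":0,"dz":0,"twist":0,"grip":-0.5},{"dx":0,"dy":0,"dz":0,"twist":0,"grip":-0.5}]' 20
python3 -m crank '[{"dx":0,"dy":0,"dz":0,"twist":0,"grip":-0.5},{"dx":0,"dy":0,"dz":0,"twist":0,"grip":-0.5},{"dx":0,"dy":0,"dz":0,"twist":0,"grip":-0.5},{"dx":0,"dy":0,"dz":0,"twist":0,"grip":-0.5},{"dx":0,"dy":0,"dz":0,"twist":0,"grip":-0.5}]' 20
python3 -m crank '[{"dx":0,"dy":0,"dz":0.015,"twist":0,"grip":-0.5},{"dx":0,"dy":0,"dz":0.045,"twist":0,"grip":-0.5},{"dx":0,"dy":0,"dz":0.085,"twist":0,"grip":-0.5},{"dx":0,"dy":0,"dz":0.12,"twist":0,"grip":-0.5},{"dx":0,"dy":0,"dz":0.16,"twist":0,"grip":-0.5}]'
```

```text
t: 23.32
eef_pos: [0.4021, -0.3287, 0.0965]
ee_rot: [3.141, -0.004, 2.744]
force: [-0.9, 0.1, -0.9]
width: 0.0874
gripper_force: 0.0
t: 23.73
eef_pos: [0.4034, -0.33, 0.0502]
ee_rot: [3.142, 0.001, 2.744]
force: [0.2, 0.1, 0.8]
width: 0.0877
gripper_force: 0.0
t: 24.15
eef_pos: [0.4033, -0.3301, 0.0512]
ee_rot: [3.142, 0.001, 2.744]
force: [0.5, 0.4, -0.3]
width: 0.0599
gripper_force: 0.0
t: 24.57
eef_pos: [0.4031, -0.33, 0.0509]
ee_rot: [-3.141, 0.0, 2.744]
force: [0.0, 0.6, 4.2]
width: 0.044
gripper_force: 20.0
t: 24.98
eef_pos: [0.4017, -0.3291, 0.2109]
ee_rot: [3.141, -0.003, 2.744]
force: [2.1, 0.1, -3.7]
width: 0.044
gripper_force: 20.0
```

```bash
python3 -m crank '[{"dx":0.012,"dy":0.03,"dz":0,"twist":0,"grip":-0.5},{"dx":0.026,"dy":0.065,"dz":0,"twist":0,"grip":-0.5},{"dx":0.04,"dy":0.1,"dz":0,"twist":0,"grip":-0.5},{"dx":0.054,"dy":0.135,"dz":0,"twist":0,"grip":-0.5},{"dx":0.068,"dy":0.17,"dz":0,"twist":0,"grip":-0.5}]'
python3 -m crank '[{"dx":0.014,"dy":0.035,"dz":0,"twist":-3,"grip":-0.5},{"dx":0.028,"dy":0.07,"dz":0,"twist":-3,"grip":-0.5},{"dx":0.042,"dy":0.105,"dz":0,"twist":-3,"grip":-0.5},{"dx":0.056,"dy":0.14,"dz":0,"twist":-3,"grip":-0.5},{"dx":0.07,"dy":0.17,"dz":0,"twist":-3,"grip":-0.5}]'
python3 -m crank '[{"dx":0,"dy":0.009,"dz":0,"twist":0,"grip":-0.5},{"dx":0,"dy":0.009,"dz":0,"twist":0,"grip":-0.5},{"dx":0,"dy":0.009,"dz":-0.02,"twist":0,"grip":-0.5},{"dx":0,"dy":0.009,"dz":-0.04,"twist":0,"grip":-0.5},{"dx":0,"dy":0.009,"dz":-0.06,"twist":0,"grip":-0.5}]'
python3 -m crank '[{"dx":0,"dy":0,"dz":0,"twist":0,"grip":-0.5},{"dx":0,"dy":0,"dz":0,"twist":0,"grip":-0.5},{"dx":0,"dy":0,"dz":0,"twist":0,"grip":-0.5},{"dx":0,"dy":0,"dz":0,"twist":0,"grip":-0.5},{"dx":0,"dy":0,"dz":0,"twist":0,"grip":-0.5}]'
```

```text
t: 25.4
eef_pos: [0.4705, -0.1581, 0.2101]
ee_rot: [3.141, -0.001, 2.743]
force: [0.8, -0.6, -4.1]
width: 0.044
gripper_force: 20.0
t: 25.82
eef_pos: [0.5406, 0.0124, 0.2099]
ee_rot: [-3.141, -0.001, 2.692]
force: [1.1, -0.5, -3.7]
width: 0.0438
gripper_force: 20.0
t: 26.23
eef_pos: [0.5401, 0.0186, 0.1495]
ee_rot: [-3.142, -0.001, 2.691]
force: [-0.5, -0.3, -4.0]
width: 0.0438
gripper_force: 20.0
t: 26.65
eef_pos: [0.5416, 0.0191, 0.1519]
ee_rot: [3.14, 0.001, 2.692]
force: [0.8, -0.3, -3.8]
width: 0.044
gripper_force: 20.0
```

```bash
python3 -m crank '[{"dx":0,"dy":0,"dz":-0.016,"twist":0,"grip":-0.5},{"dx":0,"dy":0,"dz":-0.034,"twist":0,"grip":-0.5},{"dx":0,"dy":0,"dz":-0.05,"twist":0,"grip":-0.5},{"dx":0,"dy":0,"dz":-0.064,"twist":0,"grip":-0.5},{"dx":0,"dy":0,"dz":-0.072,"twist":0,"grip":-0.5}]'
python3 -m crank '[{"dx":0,"dy":0,"dz":-0.004,"twist":0,"grip":-0.5},{"dx":0,"dy":0,"dz":-0.008,"twist":0,"grip":-0.5},{"dx":0,"dy":0,"dz":-0.012,"twist":0,"grip":-0.5},{"dx":0,"dy":0,"dz":-0.016,"twist":0,"grip":-0.5},{"dx":0,"dy":0,"dz":-0.018,"twist":0,"grip":-0.5}]'
```

```text
t: 27.07
eef_pos: [0.5407, 0.019, 0.0779]
ee_rot: [-3.141, -0.0, 2.692]
force: [0.1, -0.2, -4.2]
width: 0.0438
gripper_force: 20.0
t: 27.48
eef_pos: [0.542, 0.0197, 0.061]
ee_rot: [3.14, 0.002, 2.692]
force: [0.5, 2.2, -1.8]
width: 0.0439
gripper_force: 20.0
```

Floor reached; release, rise and look from above the middle of the bench.

```bash
python3 -m crank '[{"dx":0,"dy":0,"dz":-0.001,"twist":0,"grip":-0.5},{"dx":0,"dy":0,"dz":-0.001,"twist":0,"grip":-0.2},{"dx":0,"dy":0,"dz":-0.001,"twist":0,"grip":0.2},{"dx":0,"dy":0,"dz":-0.001,"twist":0,"grip":0.6},{"dx":0,"dy":0,"dz":-0.001,"twist":0,"grip":1}]'
python3 -m crank '[{"dx":0,"dy":0,"dz":0,"twist":0,"grip":1},{"dx":0,"dy":0,"dz":0,"twist":0,"grip":1},{"dx":0,"dy":0,"dz":0.03,"twist":0,"grip":1},{"dx":0,"dy":0,"dz":0.07,"twist":0,"grip":1},{"dx":0,"dy":0,"dz":0.11,"twist":0,"grip":1}]'
python3 -m crank '[{"dx":0.02,"dy":-0.03,"dz":0.02,"twist":0,"grip":1},{"dx":0.04,"dy":-0.06,"dz":0.05,"twist":0,"grip":1},{"dx":0.06,"dy":-0.09,"dz":0.08,"twist":0,"grip":1},{"dx":0.08,"dy":-0.12,"dz":0.09,"twist":0,"grip":1},{"dx":0.08,"dy":-0.13,"dz":0.09,"twist":0,"grip":1}]'
python3 - <<'E'
from h import *
import pickle
s=arm.get_state();i=arm.grab_frame('wrist');pickle.dump((s,i),open('w6.pkl','wb'));save('w6',cv2.resize(i,(800,600)))
j=arm.grab_frame('side');save('side6',cv2.resize(j[130:310,100:350],(800,576),interpolation=cv2.INTER_CUBIC))
print(s['eef_pos'])
E
```

```text
t: 27.9
eef_pos: [0.541, 0.0189, 0.0598]
ee_rot: [-3.142, 0.0, 2.692]
force: [-0.2, 0.4, -0.3]
width: 0.0584
gripper_force: 0.0
t: 28.32
eef_pos: [0.5399, 0.0186, 0.17]
ee_rot: [-3.139, -0.002, 2.692]
force: [1.1, 0.4, -0.3]
width: 0.0864
gripper_force: 0.0
t: 28.73
eef_pos: [0.6245, -0.1142, 0.2629]
ee_rot: [3.141, 0.005, 2.691]
force: [1.0, 0.5, -0.3]
width: 0.0875
gripper_force: 0.0
[ 0.6244786  -0.11421658  0.26288025]
```

View pics/w6.png

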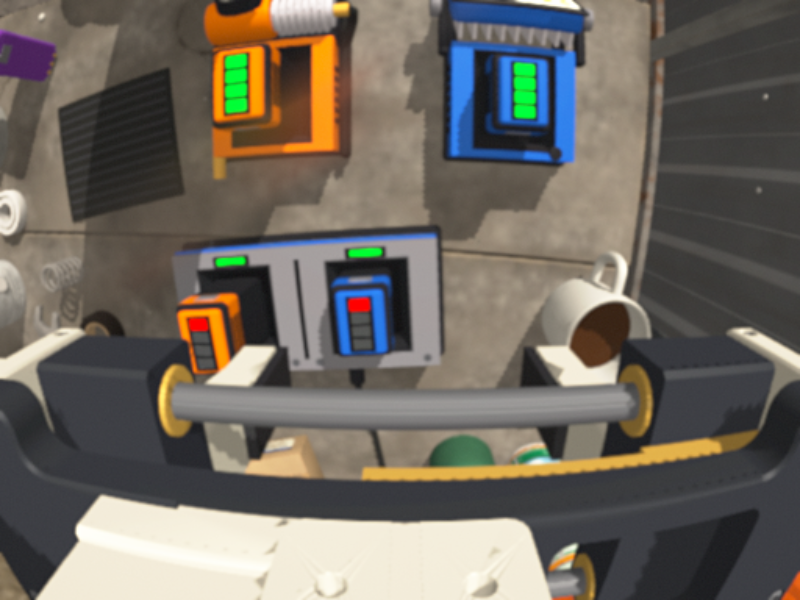

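View pics/side6.png

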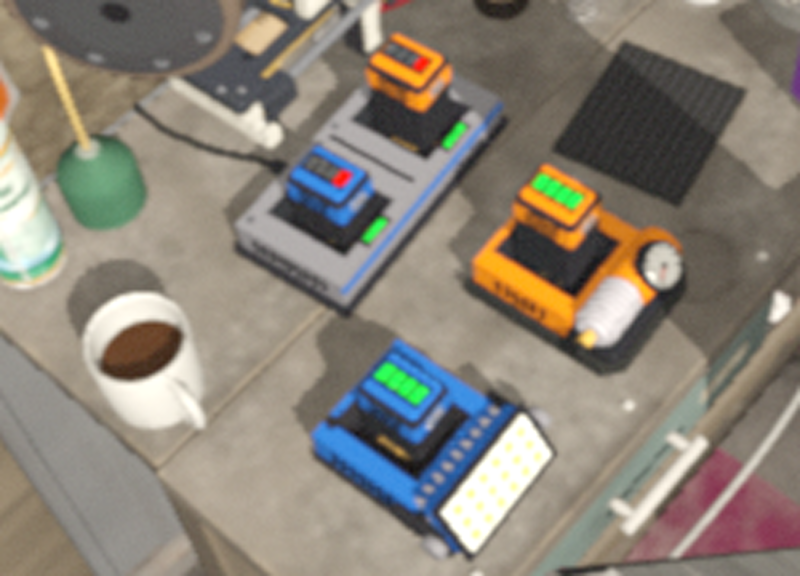

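The last views show green-lamp packs upright in the light and the inflator, red-lamp packs upright in the two charger bays, the mat empty and the mug where it was. The gripper is clear of everything, so I'm handing in.

```bash
python3 -c "
from station import arm
print(arm.job_done())"
```

```text
the job is handed in; nothing more can be done
None
```

The job is handed in after about 29 s of robot time: the full blue pack is in the work light, the full orange pack in the inflator, and one flat pack in each charger bay, all upright and on the bay floors as far as the final views and the heights and forces at release show; no verdict came back.

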